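# Let a tilted mould board back to level on its ratchet drum

### The job

The plaster mould's board on the tilting stand is held up by a pawl in the toothed wheel of its drum. Gently press down the thumbscrew on the pawl's tail to lift the hook clear, let the drum turn slowly back, and let the pawl drop so that it catches in the notch that holds the board level; leave the board at rest there. Do not force the pawl against its stop, and leave the other things on the table where they are.

Things in the scene. Friction and masses are not known exactly. Their poses are not given: they have to be found in the camera images.
- stand: Tilting modelling stand bolted down: grey cheek plates on a dark base plate 290 x 270 x 12 mm. Origin on the table top under the middle of the drum's axis, which lies along the stand's y at height 150 mm; x points towards the board's free edge (roughly away from the robot), z up. The board swings at x above 0, y within +-80 mm; the wheel and the pawl are outside the cheeks at y = -100 mm.
- drum (a joint): Drum angle, rad. 0 = board level, positive = free edge raised. One notch every 0.349 rad; the one at 0 holds the board level, the next lower is at -0.349, the stop at -0.40. It starts two to four notches up, perhaps still sinking into its notch. The load turns it back, damped to some 0.07 to 0.2 rad/s, only while the pawl is clear; once caught it rests. Upwards it clicks past the pawl.
- pawl (a joint): Pawl angle, rad. About 0 = hook fully down in a notch, positive = hook lifted. The hook is clear of the teeth from about 0.16 on; hard stop at 0.23. A light spring and its weight drop it when let go; dropped between notches it rides the tooth's slope and catches in the next notch that comes. Pressing the tail down lifts the hook.
- tail_top (a point): Point on top of the pawl's tail, 55 mm from the pivot pin on the robot's side (stand frame, pawl down: x -125, y -100, z 173 mm). Here the thumbscrew comes out: a round, slightly domed steel head 28 mm across, 6 mm thick, to be pressed down. It is screwed out differently each time, the head's top 8 to 20 mm above this point: not measured, to be felt or seen.
- pin (a point): Centre of the pawl's pivot pin, 10 mm, along the stand's y, between two thin posts that end 10 mm above it. From touch, the screw head takes about 8 mm of pressing to clear the teeth and 11 mm to the hard stop. It takes about 5 to 13 N until the hook slips off its tooth, then 2 to 5 N; at the hard stop the force shoots up. More than 22 N bends the pin.
- wheel (a point): Centre of the toothed steel wheel on the drum's axis: 18 saw teeth, 56 mm tip radius, 14 mm thick; the pawl's hook comes down on its top. The drum also carries a plywood board with a clamped white plaster mould; the board's free edge is 190 mm from the axis and, level, its upper face is 42 mm below the axis (height 108 mm).
- scraper: plaster scraper (spatula), 160 mm long, wooden handle, lying on the stand's base plate; origin at its middle, underside
- wedge: small wooden block 50 x 30 x 25 mm lying beside the stand on its toothed-wheel side; origin under its centre
- bowl: white bowl, 120 mm across, 60 mm high, on the table beside the stand; origin under its centre
- mallet: mallet, 260 mm long, wooden handle and dark head, lying on the table; origin at its middle, underside
- bottle: clear bottle, 64 mm across, 150 mm high; origin under its centre
- bust: small plaster head, 84 mm across, 140 mm high; origin under its centre
- cup: terracotta cup, 76 mm across, 90 mm high; origin under its centre

How it is judged:
By the outcome, as a careful person would: the job done as asked, in the order asked, and still so for the second after the job is handed in, with the robot touching nothing.
It also fails if it takes over 51 s, if anything falls off the work surface, if the arm or the gripper's body presses on something with over 40 N, if the wrist force passes 120 N, or if a joint passes its speed limit or range.

### The arm

A 6-joint arm with a two-finger parallel gripper is mounted at the origin on the work surface. World frame = base frame: x ahead of the robot, y to its left, z up, the work surface at z = 0. Lengths are in m, angles in rad, forces in N, time in s.
With the tool pointing down it reaches from about 0.375 to 0.975 m from the base axis. Payload 3.8 kg.
Tool frame: the origin (TCP) lies at the very end of the fingers, on their centre line; the grasp point (between the pads) lies 19 mm behind it (bot.pinch_z is the distance from the TCP to the grasp point, in m); x points along the fingers, y is the direction in which the jaws open and shut, and the axes are right-handed (so a half turn about x gives the same grasp; the last joint's range is limited). The gripper opens to 85 mm and grips with 20 to 120 N. Pads are 22 mm wide; open, the fingers measure 114 mm over their backs; the gripper's body (76 mm by 85 mm) begins 54 mm behind the grasp point. The pads swing forward as they close: fully open they stand 13 mm farther back than shut.
Start: joints at [1.085, 0.264, 1.604, -0, 1.274, -0.037], TCP at [0.293, 0.608, 0.231] pointing down, gripper open.
Joint ranges: [-2.63, 2.63], [-0.94, 2.18], [0.31, 2.57], [-1.31, 4.45], [0, 2.66], [-2.55, 2.55]. Speed limits (rad/s): [2.57, 2.57, 3.14, 3.14, 3.14, 3.14].

### API

Orientations are given as a rotation vector (axis times angle).
In Python, from workcell import monitor, imaging, finish_job, bot gives the robot as it stands.
- The arm moves only by the tool jog_arm, never from a script. Its argument "rows" is a list of rows, each a list of 7 numbers: the shift along the tool's x, y, z in m, then the turn, a rotation vector about the tool's x, y, z in rad, then the opening in per cent of the stroke, from 0 (shut) to 100 (fully open). A call has 1 to 20 rows; each row is the pose to reach, as a shift and turn from the pose measured when the call began, along the tool's axes at that moment; what a row does not reach only later rows make up. A row lasts 1/10 s, in which the tool goes at most 50 mm and 8.59 degrees, less where a joint would pass 70% of its speed; a pose out of reach is approached as far as the arm can. A call with a gripper value outside its range is refused whole. The fingers move at their own pace and stop on an object; "force" is the grip in N (left out, the last holds). Time passes only in rows, so rows that repeat a pose let the fingers close. It gives the time, the measured TCP pose, the force and the opening at its end, in the units of the state.
- monitor.read_state(): the state, without advancing time (a new reading comes with each control period).
- imaging.read_camera(name): name is "scene" or "top" or "wrist"; returns the picture (384x512x3 uint8, blue, green, red); there is no depth.
- imaging.camera_params(name): a dict with "fx", "fy", "cx", "cy" (pixels), "k1" (the pictures are not rectified: a ray, as slopes to the right and down, at radius r is drawn at 1 + k1 r^2 times it, then the intrinsics apply), "T" (4x4, takes a point from camera to world coordinates); the wrist camera has in their place "T_tool_cam" (4x4, takes a point from camera to tool coordinates, whose origin is the TCP and whose axes are the tool frame's). Camera axes: x right, y down, z forward; pixel columns grow to the right and rows downward; lengths in m; the calibration is good to about 2 mm. A picture is of the moment at which its call begins: read the wrist's pose just before it. camera_params takes no time and is no camera call.
- finish_job(): hands the job in, once; it reports no verdict.
The state is a dict: "time": time; "q": joint angles; "joint_vel": joint speeds; "joint_torque": joint torques, N m; "tool_pos": TCP position; "tcp_rot": TCP orientation; "wrist_force": force on the tool from outside, world axes, zero at the start; "torque": the same for the moment, N m; "width": opening from 0.0 (shut) to 1.0 (fully open).
Only numpy, scipy, OpenCV 4.12 (cv2) and the standard library are available. Lean on these libraries where they do the work, as an engineer would, in place of code of your own. Each camera call takes 0.05 s, during which the arm holds its last target. There are 200 camera calls.

## Working session

There is one attempt and no reset: what is moved stays moved. The work goes in short steps, Python scripts to look and compute and a tool call to move; the robot and the scene stay as the last step left them, time stands still between calls to the robot, and variables do not carry over. Pictures are saved under pics/ and viewed, about 8 in all and at most 12, crops included, and the job is handed in when it is done.

Besides the shell and the picture viewer there is one more tool, called after "Emit:" as name(argument=value, ...) on one line, values as JSON. jog_arm: Moves the arm, as the interface text tells. Its arguments: {"type":"object","properties":{"rows":{"type":"array","items":{"type":"array","items":{"type":"number"}}},"force":{"type":"number"}},"required":["rows"]}

```bash
mkdir -p pics; ls
python3 - <<'E'
from workcell import monitor, imaging
import cv2,numpy as np
s=monitor.read_state()
print({k:np.round(v,4) for k,v in s.items()})
for n in("scene","top"):
    cv2.imwrite(f"pics/{n}0.png",imaging.read_camera(n)); print(n,imaging.camera_params(n))
print(imaging.camera_params("wrist"))
a=cv2.imread("pics/scene0.png");b=cv2.imread("pics/top0.png")
E
```

```text
pics
{'time': np.float64(0.0), 'q': array([ 1.0851,  0.2647,  1.6054, -0.    ,  1.2737, -0.0369]), 'joint_vel': array([ 0.    , -0.0005,  0.0003,  0.0006,  0.0014,  0.0004]), 'joint_torque': array([ 6.00000e-04, -5.15125e+01, -3.67308e+01, -4.00000e-04,
        1.29000e-02, -0.00000e+00]), 'tool_pos': array([0.2925, 0.6075, 0.2299]), 'tcp_rot': array([ 0.3502,  1.5426, -0.3537]), 'wrist_force': array([-0.0467,  0.4428,  0.0322]), 'torque': array([ 0.0499, -0.0406,  0.062 ]), 'width': np.float64(0.997)}
scene {'fx': 412.9136104174599, 'fy': 412.9136104174599, 'cx': 258.8604413665551, 'cy': 188.73700710356775, 'k1': 0.01706964514738468, 'T': array([[ 0.9715746 ,  0.16900241, -0.1657739 ,  0.75305397],
       [ 0.23631871, -0.65094459,  0.72140461, -0.9576147 ],
       [ 0.01400949, -0.74007387, -0.67237966,  1.02038166],
       [ 0.        ,  0.        ,  0.        ,  1.        ]])}
top {'fx': 408.5615266438659, 'fy': 408.5615266438659, 'cx': 252.16143708797944, 'cy': 194.46066621519086, 'k1': -0.1472683671728062, 'T': array([[ 0.02911879, -0.9834948 ,  0.17857791,  0.30938063],
       [-0.99933565, -0.0247262 ,  0.02677463, -0.01208265],
       [-0.02191716, -0.17923891, -0.98356141,  1.45813729],
       [ 0.        ,  0.        ,  0.        ,  1.        ]])}
{'fx': 292.39475841379175, 'fy': 292.39475841379175, 'cx': 255.22563037731456, 'cy': 188.45190507425392, 'k1': -0.044948786662080215, 'T_tool_cam': array([[ 5.53423727e-04, -2.70988511e-01,  9.62582423e-01,
        -1.41997017e-01],
       [ 9.99998870e-01, -1.19576964e-03, -9.11571743e-04,
        -3.47338715e-06],
       [ 1.39805231e-03,  9.62581839e-01,  2.70987543e-01,
        -6.87850905e-02],
       [ 0.00000000e+00,  0.00000000e+00,  0.00000000e+00,
         1.00000000e+00]])}
```

View pics/scene0.png

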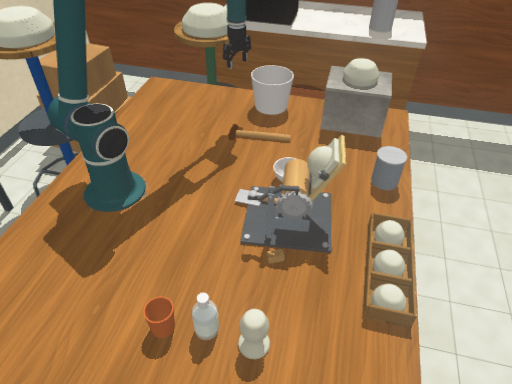

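View pics/top0.png

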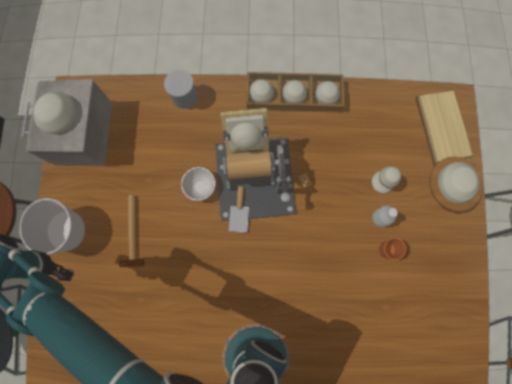

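Both views show the stand near the middle of the table: the scene view has its plate at about (290,218), with the wheel at (295,203); the top view has its plate at (217–296, 139–219). I'll crop both to zoom in.

Run:
```python
import cv2,numpy as np
a=cv2.imread("pics/scene0.png")[120:260,220:360];b=cv2.imread("pics/top0.png")[95:235,190:330]
f=lambda x:cv2.resize(x,None,fx=4,fy=4,interpolation=cv2.INTER_CUBIC)
cv2.imwrite("pics/c1.png",np.hstack([f(a)[:,:400],f(b)[:,40:440]]))
```

```text
(no output)
```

View pics/c1.png

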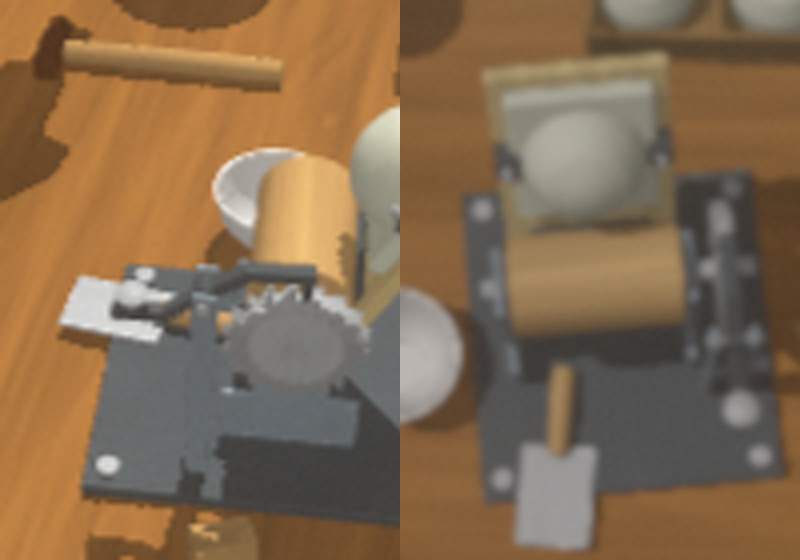

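The crop shows the thumbscrew head at about (285,197) in the top view and (253,193) in the scene view. The plate corners are clear in the top view.

```bash
cat > h.py <<'E'
from workcell import monitor, imaging
import cv2,numpy as np
from scipy.spatial.transform import Rotation as R
def ray(p,uv,T=None):
    T=p["T"] if T is None else T
    d=np.array([(uv[0]-p["cx"])/p["fx"],(uv[1]-p["cy"])/p["fy"]]);x=d.copy()
    for _ in range(20): x=d/(1+p["k1"]*(x@x))
    v=T[:3,:3]@np.r_[x,1]; return T[:3,3],v/np.linalg.norm(v)
def plane(p,uv,z,T=None):
    o,v=ray(p,uv,T); return o+v*(z-o[2])/v[2]
def tri(*rays):
    A=sum(np.eye(3)-np.outer(v,v) for o,v in rays); b=sum((np.eye(3)-np.outer(v,v))@o for o,v in rays)
    x=np.linalg.solve(A,b); return x,[np.linalg.norm(np.cross(x-o,v)) for o,v in rays]
def proj(p,X,T=None):
    T=p["T"] if T is None else T
    c=T[:3,:3].T@(np.array(X)-T[:3,3]); x=c[:2]/c[2]; x=x*(1+p["k1"]*(x@x)); return x*p["fx"]+[p["cx"],p["cy"]]
def toolT(s):
    T=np.eye(4);T[:3,:3]=R.from_rotvec(s["tcp_rot"]).as_matrix();T[:3,3]=s["tool_pos"];return T
E
python3 - <<'E'
from h import *
t=imaging.camera_params("top");sc=imaging.camera_params("scene")
C=[plane(t,((X-360)/4+190-.375,Y/4+95-.375),.012) for X,Y in[(462,195),(750,172),(785,475),(485,500)]]
C=np.array(C);print(C.round(4));
e=(C[0]+C[1]-C[2]-C[3])/2;f=(C[0]+C[3]-C[1]-C[2])/2
print("len",np.linalg.norm(e),np.linalg.norm(f),np.arctan2(e[1],e[0]),np.arctan2(-f[0],f[1]),C.mean(0))
h,r=tri(ray(t,(284.9,196.6)),ray(sc,(252.9,192.9)));print("head",h,r)
th=(np.arctan2(e[1],e[0])+np.arctan2(-f[0],f[1]))/2
o=h[:2]-np.array([[np.cos(th),-np.sin(th)],[np.sin(th),np.cos(th)]])@[-.125,-.1]
print("origin",o,th)
T=toolT(monitor.read_state());print(T.round(3))
E
```

```text
[[ 0.7607  0.17    0.012 ]
 [ 0.7889 -0.0959  0.012 ]
 [ 0.5073 -0.1306  0.012 ]
 [ 0.4779  0.1363  0.012 ]]
len 0.28429011009974237 0.26797482190747235 0.12083163725175583 0.10764004561312819 [0.63369528 0.01996521 0.012     ]
head [ 0.53517724 -0.08171576  0.18380686] [np.float64(0.0013749883423880374), np.float64(0.001374988342387988)]
origin [0.64796376 0.0318809 ] 0.114235841432442
[[-0.001  0.434  0.901  0.293]
 [-0.002  0.901 -0.434  0.608]
 [-1.    -0.002 -0.     0.23 ]
 [ 0.     0.     0.     1.   ]]
```

Emit:
jog_arm(rows=[[-0.03,-0.015,0.015,0,0,0,0],[-0.03,-0.045,0.045,-0.1,0,0,0],[-0.03,-0.08,0.08,-0.2,0,0,0],[-0.03,-0.115,0.115,-0.3,0,0,0],[-0.03,-0.15,0.15,-0.4,0,0,0],[-0.03,-0.185,0.185,-0.5,0,0,0],[-0.03,-0.22,0.22,-0.56,0,0,0],[-0.03,-0.255,0.255,-0.56,0,0,0],[-0.03,-0.29,0.29,-0.56,0,0,0],[-0.03,-0.325,0.325,-0.56,0,0,0],[-0.03,-0.36,0.36,-0.56,0,0,0],[-0.03,-0.395,0.395,-0.56,0,0,0],[-0.03,-0.43,0.43,-0.56,0,0,0],[-0.03,-0.46,0.46,-0.56,0,0,0],[-0.03,-0.485,0.486,-0.56,0,0,0],[-0.03,-0.502,0.504,-0.56,0,0,0],[-0.03,-0.512,0.514,-0.56,0,0,0],[-0.03,-0.516,0.518,-0.56,0,0,0],[-0.03,-0.516,0.518,-0.56,0,0,0],[-0.03,-0.516,0.518,-0.56,0,0,0]], force=40)

```text
time: 2.1
tool_pos: [0.535, -0.081, 0.2609]
tcp_rot: [-0.089, 1.571, 0.087]
wrist_force: [-0.7, 0.1, 0.4]
width: 0.0
```

Run:
```python
from h import *
s=monitor.read_state();T=toolT(s);print(s["time"],s["width"],s["wrist_force"]);print(T.round(4))
a=imaging.read_camera("wrist");b=imaging.read_camera("scene")[110:260,210:360]
cv2.imwrite("pics/w1.png",a);cv2.imwrite("pics/w1s.png",b)
cv2.imwrite("pics/w1v.png",np.hstack([cv2.resize(a[:, 100:412],(390,480)),cv2.resize(b[:,:128],(410,480))]))
w=imaging.camera_params("wrist")
print(proj(w,[.535,-.082,.187],T@w["T_tool_cam"]),proj(w,T[:3,3],T@w["T_tool_cam"]))
```

```text
2.1 0.0003128306097631042 [-0.73590598  0.14777838  0.37948569]
[[-0.0015 -0.1118  0.9937  0.535 ]
 [-0.0011  0.9937  0.1118 -0.081 ]
 [-1.     -0.001  -0.0017  0.2609]
 [ 0.      0.      0.      1.    ]]
[254.17435614 198.41806089] [255.37040168 240.63281039]
```

View pics/w1v.png

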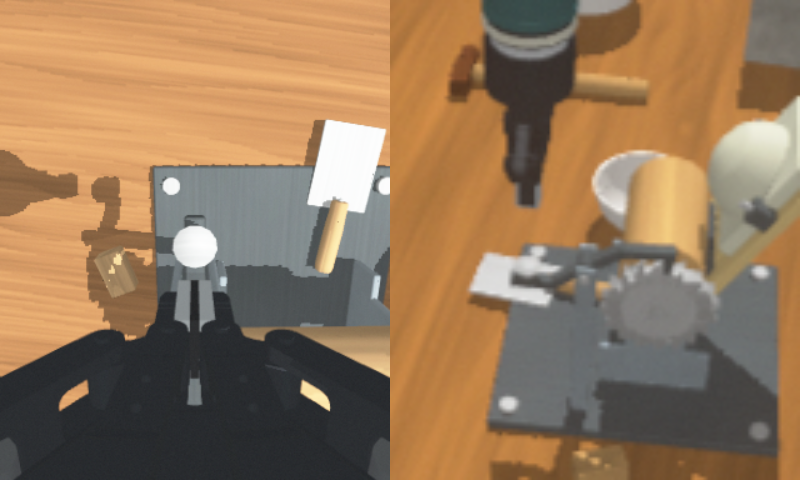

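The wrist view shows the screw head at about (256,197), within 2 px of the predicted position, so the lateral aim is good. Next I descend and feel for contact.

Emit:
jog_arm(rows=[[0.02,0.001,-0.001,0,0,0,0],[0.045,0.001,-0.001,0,0,0,0],[0.06,0.001,-0.001,0,0,0,0],[0.065,0.001,-0.001,0,0,0,0],[0.065,0.001,-0.001,0,0,0,0],[0.065,0.001,-0.001,0,0,0,0]])

```text
time: 2.8
tool_pos: [0.5346, -0.08, 0.1971]
tcp_rot: [-0.09, 1.569, 0.087]
wrist_force: [-0.5, -0.1, 0.7]
width: -0.002
```

Emit:
jog_arm(rows=[[0.0015,0,0,0,0,0,0],[0.003,0,0,0,0,0,0],[0.003,0,0,0,0,0,0]])

```text
time: 3.1
tool_pos: [0.5349, -0.0801, 0.1945]
tcp_rot: [-0.09, 1.568, 0.087]
wrist_force: [-0.8, 0.4, -0.9]
width: -0.001
```

Emit:
jog_arm(rows=[[0.0015,0,0,0,0,0,0],[0.003,0,0,0,0,0,0],[0.003,0,0,0,0,0,0]])

```text
time: 3.4
tool_pos: [0.5347, -0.0801, 0.1912]
tcp_rot: [-0.09, 1.568, 0.087]
wrist_force: [-0.5, -0.5, -0.3]
width: -0.003
```

Emit:
jog_arm(rows=[[0.0015,0,0,0,0,0,0],[0.003,0,0,0,0,0,0],[0.003,0,0,0,0,0,0]])

```text
time: 3.7
tool_pos: [0.5349, -0.0802, 0.189]
tcp_rot: [-0.09, 1.568, 0.087]
wrist_force: [-0.3, 0.4, 4.2]
width: 0.002
```

Run:
```python
from h import *
b=imaging.read_camera("scene")[110:230,270:390];a=imaging.read_camera("top")[85:205,190:310]
cv2.imwrite("pics/v4.png",np.hstack([cv2.resize(b,(400,400)),cv2.resize(a,(400,400))]))
print(monitor.read_state()["wrist_force"])
sc=imaging.camera_params("scene");t=imaging.camera_params("top")
o=np.array([.648,.032]);th=.1142;Rz=R.from_euler('z',th).as_matrix()
P=lambda p:np.r_[o,0]+Rz@np.array(p)
# predicted board upper free-edge corners vs angle, crop px*400/120
for k in range(0,5):
    q=k*.349
    for y in(-.08,.08):
        c=P([.19*np.cos(q)+.042*np.sin(q),y,.15+.19*np.sin(q)-.042*np.cos(q)])
        print(k,y,((proj(sc,c)-[270,110])*10/3).round(),((proj(t,c)-[190,85])*10/3).round()+[400,0])
```

```text
[-1.35342875  0.42324991  5.26284299]
0 -0.08 [286. 354.] [663.  94.]
0 0.08 [278. 240.] [512. 107.]
1 -0.08 [302. 301.] [664.  66.]
1 0.08 [293. 189.] [506.  80.]
2 -0.08 [291. 245.] [667.  59.]
2 0.08 [283. 134.] [501.  74.]
3 -0.08 [253. 193.] [673.  78.]
3 0.08 [247.  83.] [498.  93.]
4 -0.08 [189. 152.] [680. 123.]
4 0.08 [190.  45.] [498. 139.]
```

View pics/v4.png

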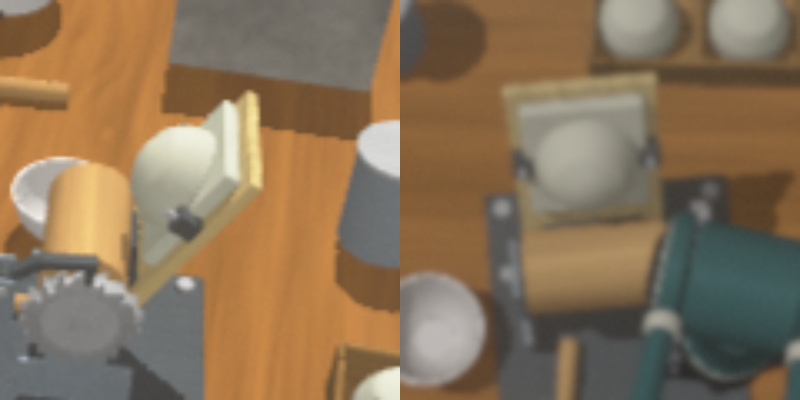

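The board corners at (250,187) and (247,95), and in the top half at (503,90) and (656,75), match notch 3, about 1.05 rad. Contact is at z of about 0.1895, with 4 to 5 N. I keep pressing in small steps.

Emit:
jog_arm(rows=[[0.001,0,0,0,0,0,0],[0.002,0,0,0,0,0,0],[0.003,0,0,0,0,0,0]])

```text
time: 4.1
tool_pos: [0.5351, -0.0802, 0.1873]
tcp_rot: [-0.09, 1.567, 0.087]
wrist_force: [-3.3, 0.4, 9.5]
width: 0.001
```

Emit:
jog_arm(rows=[[0.001,0,0,0,0,0,0],[0.002,0,0,0,0,0,0],[0.003,0,0,0,0,0,0]])

```text
time: 4.4
tool_pos: [0.5353, -0.0802, 0.1857]
tcp_rot: [-0.09, 1.567, 0.087]
wrist_force: [-4.8, 1.2, 10.5]
width: -0.001
```

Emit:
jog_arm(rows=[[0.001,0,0,0,0,0,0],[0.002,0,0,0,0,0,0],[0.003,0,0,0,0,0,0]])

```text
time: 4.7
tool_pos: [0.5355, -0.0802, 0.1843]
tcp_rot: [-0.09, 1.566, 0.087]
wrist_force: [-4.2, 1.5, 10.9]
width: -0.001
```

Emit:
jog_arm(rows=[[0.001,0,0,0,0,0,0],[0.002,0,0,0,0,0,0],[0.002,0,0,0,0,0,0]])

```text
time: 5.0
tool_pos: [0.5358, -0.0802, 0.1825]
tcp_rot: [-0.091, 1.565, 0.087]
wrist_force: [0.5, 0.6, 0.9]
width: -0.0
```

Emit:
jog_arm(rows=[[0.001,0,0,0,0,0,0],[0.0015,0,0,0,0,0,0]])

```text
time: 5.2
tool_pos: [0.5361, -0.0802, 0.1809]
tcp_rot: [-0.091, 1.564, 0.087]
wrist_force: [0.6, 0.4, 2.4]
width: -0.001
```

```bash
cat > look.py <<'E'
from h import *
import sys
s=monitor.read_state();b=imaging.read_camera("scene")[110:230,230:380]
print(s["time"],s["tool_pos"].round(4) if hasattr(s["tool_pos"],"round") else s["tool_pos"],np.round(s["wrist_force"],1))
cv2.imwrite(f"pics/{sys.argv[1]}.png",cv2.resize(b,(750,600),interpolation=cv2.INTER_CUBIC))
# wood board edge: light yellow plywood, right of drum
hsv=cv2.cvtColor(imaging.read_camera("scene"),cv2.COLOR_BGR2HSV)
m=cv2.inRange(hsv,(18,60,150),(30,160,255)); m[:, :300]=0;m[240:]=0;m[:100]=0;m[:,360:]=0
n,l,st,c=cv2.connectedComponentsWithStats(m); i=1+np.argmax(st[1:,4]) if n>1 else 0
ys,xs=np.nonzero(l==i); print("area",len(xs),"x",xs.min(),xs.max(),"y",ys.min(),ys.max(),"cent",c[i])
E
python3 look.py l1
```

```text
5.2 [ 0.5361 -0.0802  0.1809] [0.6 0.4 2.4]
area 398 x 310 349 y 138 200 cent [336.77386935 168.65829146]
```

View pics/l1.png

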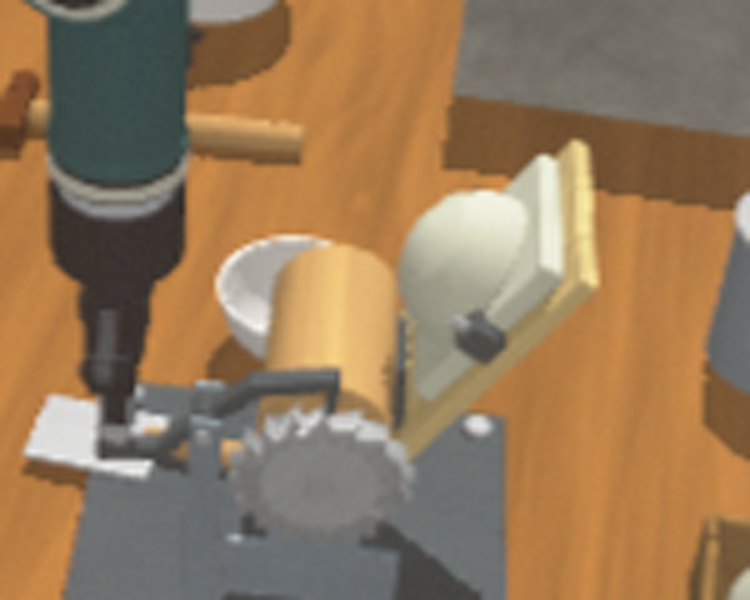

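Emit:
jog_arm(rows=[[0.0006,0,0,0,0,0,0],[0.0006,0,0,0,0,0,0],[0.0006,0,0,0,0,0,0],[0.0006,0,0,0,0,0,0],[0.0006,0,0,0,0,0,0]])

```text
time: 5.8
tool_pos: [0.5362, -0.0802, 0.1804]
tcp_rot: [-0.091, 1.564, 0.086]
wrist_force: [0.6, -0.2, 2.9]
width: -0.003
```

```bash
cat >> look.py <<'E'
o=np.array([.648,.032]);Rz=R.from_euler('z',.1142).as_matrix();sc=imaging.camera_params("scene")
qs=np.arange(-.4,1.5,.01)
tab=[proj(sc,np.r_[o,0]+Rz@np.array([.19*np.cos(q)+.05*np.sin(q),.073,.15+.19*np.sin(q)-.05*np.cos(q)]))[1] for q in qs]
print("q from ymin",qs[np.argmin(abs(np.array(tab)-(ys.min()-.5)))])
E
python3 look.py l2
```

```text
5.8 [ 0.5362 -0.0802  0.1804] [ 0.6 -0.2  2.9]
area 415 x 309 352 y 141 201 cent [338.14216867 171.64337349]
q from ymin 0.9800000000000012
```

The drum is turning, with the pawl held at a steady 2.9 N.

Emit:
jog_arm(rows=[[0,0,0,0,0,0,0],[0,0,0,0,0,0,0],[0,0,0,0,0,0,0],[0,0,0,0,0,0,0],[0,0,0,0,0,0,0],[0,0,0,0,0,0,0],[0,0,0,0,0,0,0],[0,0,0,0,0,0,0],[0,0,0,0,0,0,0],[0,0,0,0,0,0,0],[0,0,0,0,0,0,0],[0,0,0,0,0,0,0],[0,0,0,0,0,0,0],[0,0,0,0,0,0,0],[0,0,0,0,0,0,0]])

```text
time: 7.4
tool_pos: [0.5362, -0.0802, 0.1804]
tcp_rot: [-0.091, 1.564, 0.087]
wrist_force: [0.5, 2.1, 3.2]
width: 0.001
```

```bash
python3 look.py l3
```

```text
7.4 [ 0.5362 -0.0802  0.1804] [0.5 2.1 3.2]
area 562 x 309 357 y 151 202 cent [334.60854093 180.82562278]
q from ymin 0.750000000000001
```

Emit:
jog_arm(rows=[[0,0,0,0,0,0,0],[0,0,0,0,0,0,0],[0,0,0,0,0,0,0],[0,0,0,0,0,0,0],[0,0,0,0,0,0,0],[0,0,0,0,0,0,0],[0,0,0,0,0,0,0],[0,0,0,0,0,0,0],[0,0,0,0,0,0,0],[0,0,0,0,0,0,0],[0,0,0,0,0,0,0],[0,0,0,0,0,0,0],[0,0,0,0,0,0,0],[0,0,0,0,0,0,0],[0,0,0,0,0,0,0],[0,0,0,0,0,0,0],[0,0,0,0,0,0,0],[0,0,0,0,0,0,0]])

```text
time: 9.3
tool_pos: [0.5362, -0.0802, 0.1804]
tcp_rot: [-0.091, 1.564, 0.086]
wrist_force: [0.7, 0.0, 2.0]
width: -0.001
```

```bash
python3 look.py l4
```

```text
9.3 [ 0.5362 -0.0802  0.1804] [0.7 0.  2. ]
area 547 x 308 359 y 164 205 cent [333.976234   189.47897623]
q from ymin 0.48000000000000076
```

View pics/l4.png

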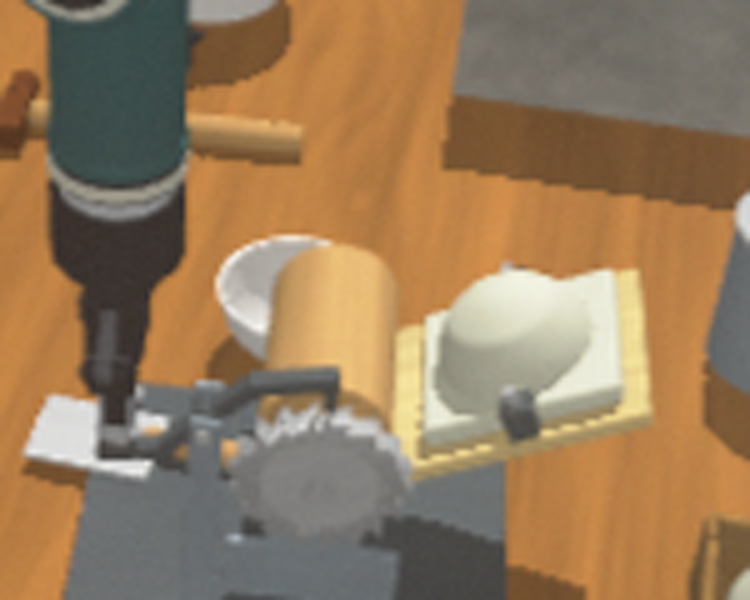

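The board is at about 0.48 rad, near corner at (652,410), and turning at 0.14 rad/s.

Emit:
jog_arm(rows=[[0,0,0,0,0,0,0],[0,0,0,0,0,0,0],[0,0,0,0,0,0,0],[0,0,0,0,0,0,0],[0,0,0,0,0,0,0],[0,0,0,0,0,0,0],[0,0,0,0,0,0,0],[0,0,0,0,0,0,0],[0,0,0,0,0,0,0],[0,0,0,0,0,0,0],[0,0,0,0,0,0,0],[0,0,0,0,0,0,0],[0,0,0,0,0,0,0],[0,0,0,0,0,0,0],[0,0,0,0,0,0,0]])

```text
time: 10.9
tool_pos: [0.5362, -0.0802, 0.1804]
tcp_rot: [-0.091, 1.564, 0.086]
wrist_force: [0.7, 0.3, 3.0]
width: -0.002
```

```bash
python3 look.py l5
```

```text
10.9 [ 0.5362 -0.0802  0.1804] [0.7 0.3 3. ]
area 453 x 308 358 y 175 208 cent [334.08388521 196.59161148]
q from ymin 0.25000000000000056
```

View pics/l5.png

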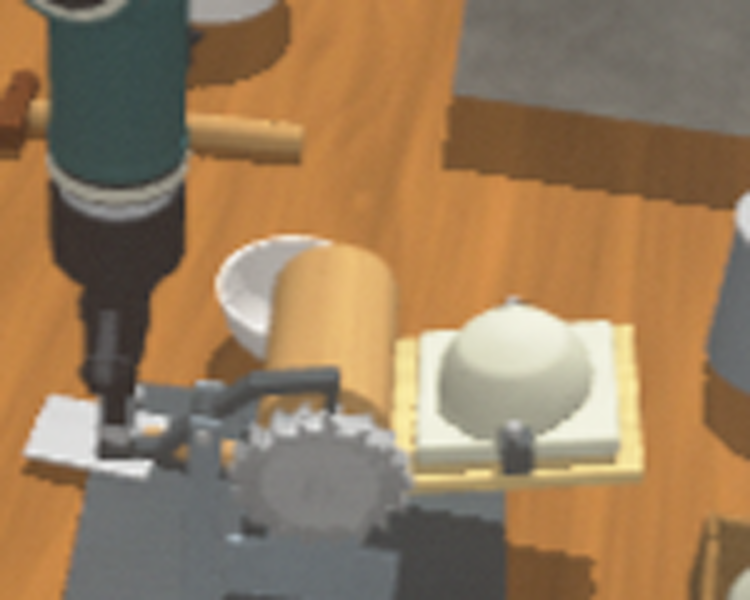

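The board is at about 0.23 rad, clearly between the two notches, so I let the pawl drop now.

Emit:
jog_arm(rows=[[-0.004,0,0,0,0,0,0],[-0.01,0,0,0,0,0,0],[-0.02,0,0,0,0,0,0],[-0.035,0,0,0,0,0,0],[-0.055,0,0,0,0,0,0],[-0.075,0,0,0,0,0,0],[-0.09,0,0,0,0,0,0],[-0.1,0,0,0,0,0,0],[-0.1,0,0,0,0,0,0],[-0.1,0,0,0,0,0,0]])

```text
time: 12.0
tool_pos: [0.5355, -0.0799, 0.2801]
tcp_rot: [-0.09, 1.564, 0.087]
wrist_force: [-0.2, -0.5, -1.3]
width: -0.002
```

```bash
python3 look.py l6
```

```text
12.0 [ 0.5355 -0.0799  0.2801] [-0.2 -0.5 -1.3]
area 305 x 312 355 y 182 213 cent [339.43934426 205.11803279]
q from ymin 0.09000000000000041
```

Emit:
jog_arm(rows=[[0,0,0,0,0,0,0],[0,0,0,0,0,0,0],[0,0,0,0,0,0,0],[0,0,0,0,0,0,0],[0,0,0,0,0,0,0],[0,0,0,0,0,0,0],[0,0,0,0,0,0,0],[0,0,0,0,0,0,0],[0,0,0,0,0,0,0],[0,0,0,0,0,0,0],[0,0,0,0,0,0,0],[0,0,0,0,0,0,0],[0,0,0,0,0,0,0],[0,0,0,0,0,0,0],[0,0,0,0,0,0,0],[0,0,0,0,0,0,0],[0,0,0,0,0,0,0],[0,0,0,0,0,0,0],[0,0,0,0,0,0,0],[0,0,0,0,0,0,0]])

```text
time: 14.1
tool_pos: [0.535, -0.0798, 0.2791]
tcp_rot: [-0.09, 1.566, 0.087]
wrist_force: [-0.3, -0.1, -0.1]
width: -0.004
```

```bash
python3 look.py l7
```

```text
14.1 [ 0.535  -0.0798  0.2791] [-0.3 -0.1 -0.1]
area 292 x 312 354 y 183 215 cent [338.4760274  206.57191781]
q from ymin 0.0700000000000004
```

Emit:
jog_arm(rows=[[0,0,0,0,0,0,0],[0,0,0,0,0,0,0],[0,0,0,0,0,0,0],[0,0,0,0,0,0,0],[0,0,0,0,0,0,0],[0,0,0,0,0,0,0],[0,0,0,0,0,0,0],[0,0,0,0,0,0,0],[0,0,0,0,0,0,0],[0,0,0,0,0,0,0],[0,0,0,0,0,0,0],[0,0,0,0,0,0,0],[0,0,0,0,0,0,0],[0,0,0,0,0,0,0],[0,0,0,0,0,0,0]])

```text
time: 15.7
tool_pos: [0.535, -0.0798, 0.2791]
tcp_rot: [-0.09, 1.566, 0.087]
wrist_force: [0.2, -1.0, -0.3]
width: -0.001
```

```bash
python3 look.py l8
```

```text
15.7 [ 0.535  -0.0798  0.2791] [ 0.2 -1.  -0.3]
area 293 x 312 354 y 183 215 cent [338.64505119 206.60409556]
q from ymin 0.0700000000000004
```

View pics/l8.png

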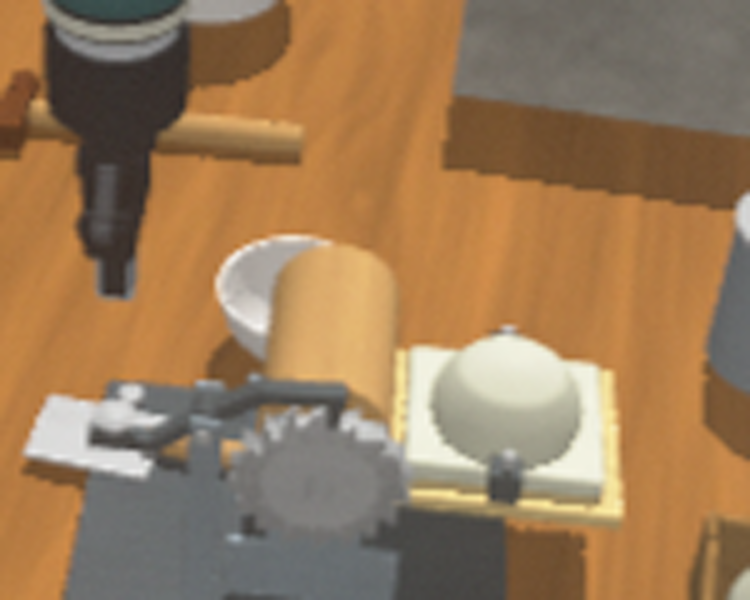

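The board is at rest: the mask is unchanged between 14.1 s and 15.7 s. The near corner is at about (354,211) in full-image pixels, the hook is down in the wheel, and the gripper is about 9 cm above the screw. I hand the job in.

```bash
python3 -c "
from workcell import finish_job;print(finish_job())"
```

```text
the job is handed in; nothing more can be done
None
```

The board is resting in the level notch with the pawl's hook down in the wheel, and I handed the job in at about 16 s of the 51 s allowed.

- **Pressing:** I pushed the thumbscrew down with the closed fingertips. The hook slipped off its tooth at about 11 N. I then held the pawl at about 9 mm of travel with 2 to 3 N, and the force never shot up, so it did not seem to reach the hard stop.
- **Lowering:** The drum turned back three notches, at about 0.14 rad/s where I timed it. I let the pawl drop when the board was at about 0.23 rad, between the last two notches.
- **Last checks:** The board did not move between 14.1 s and 15.7 s, and the gripper was about 9 cm clear above the screw. The last view showed the scraper, bowl and mallet handle in place; I did not look at the other things again.
- **Disagreement:** My camera estimate of the final angle was 0.07 rad rather than 0. I put that down to measurement bias, since the nearest other notch is 0.35 rad away.

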